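Lay an upright carton over onto the inspection rest and push it home

ROBOT

A 6-joint arm with a two-finger parallel gripper is mounted at the origin on the work surface. World frame = base frame: x ahead of the robot, y to its left, z up, the work surface at z = 0. Lengths are in m, angles in rad, forces in N, time in s.
With the tool pointing down it reaches from about 0.25 to 0.725 m from the base axis. Payload 4 kg.
Tool frame: the origin (TCP) lies on the centre line of the jaws, within the pads' length; the fingertips stand 17 mm ahead of it and the grasp point (between the pads) lies 2 mm behind it; z points along the fingers, y is the line along which they close (so a half turn about z gives the same grasp; the last joint's range is limited). The gripper opens to 85 mm and grips with 20 to 120 N. Pads are 22 mm wide; open, the fingers measure 114 mm over their backs; the gripper's body (76 mm by 85 mm) begins 54 mm behind the grasp point. The pads swing forward as they close: fully open they stand 13 mm farther back than shut.
Start: joints at [-1.202, 0.241, 0.005, 1.335, 0, 1.571], TCP at [0.18, -0.466, 0.248] pointing down, gripper open.
Joint ranges: [-2.72, 2.72], [-1.05, 1.87], [-1.09, 1.28], [-1.99, 2.15], [-1.42, 1.44], [-3.14, 3.14]. Speed limits (rad/s): [2.79, 2.79, 3.14, 3.14, 3.14, 3.14].

INTERFACE

Orientations are given as a unit quaternion [x, y, z, w].
In Python, from workcell import bot, camera, get_calibration gives the robot as it stands.
- The arm moves only by the tool apply_moves, never from a script. Its argument "steps" is a list of rows, each a list of 3 entries, a list of its own where there are three numbers: the shift along the tool's x, y, z as a fraction of full scale, then the turn, a rotation vector about the tool's x, y, z as a fraction of full scale, then the opening, from 0 (shut) to 1 (fully open). A call has exactly 8 rows; each row shifts and turns the commanded pose from where the row before left it, along the tool's axes as they then stand; what a row does not reach is not made up. Full scale, the value 1, is 20 cm for a shift and pi rad for a turn. A row lasts 1/12 s, in which the tool goes at most 41.7 mm and 7.16 degrees, less where a joint would pass 70% of its speed; a pose out of reach is approached as far as the arm can. A call with a number of a shift or a turn outside -1 to 1 is refused whole. A call with a gripper value outside its range is refused whole. The fingers move at their own pace and stop on an object; the grip force is fixed at half the most. Time passes only in rows, so rows that do not move let the fingers close, or fill a call up. It gives the time, the measured TCP pose, the force, the opening and the grip force at its end, in the units of the state.
- bot.get_obs(): the state, without advancing time (a new reading comes with each control period).
- camera(name): name is "scene" or "side" or "wrist"; returns (picture, depth): 420x560x3 uint8, red, green, blue; 420x560 float32, m along the optical axis (not along the pixel's ray), 0 where there is no reading.
- get_calibration(name): a dict with "fov_y" (degrees; the focal length in pixels is half the picture's height over the tangent of half this angle, whatever the lens; pixels are square), "cx", "cy" (the principal point, pixels), "rvec" (rotation vector, rad) and "tvec" (3), from world to camera coordinates, as OpenCV has them. Camera axes: x right, y down, z forward; pixel columns grow to the right and rows downward; lengths in m; the calibration is good to about 2 mm. A picture is of the moment at which its call begins: read the wrist's pose just before it. get_calibration takes no time and is no camera call; for the wrist camera it gives the pose at the moment of the call.
- bot.job_done(): hands the job in; it is judged then, once.
The state is a dict: "clock": time; "joint_pos": joint angles; "joint_vel": joint speeds; "tau": joint torques, N m; "eef_pos": TCP position; "tool_rot": TCP orientation; "ft_force": force on the tool from outside, world axes, zero at the start; "ft_torque": the same for the moment, N m; "grip_width": finger opening in m; "grasp_force": force on a finger pad.
Only numpy, scipy, OpenCV 4.12 (cv2) and the standard library are available. Lean on these libraries where they do the work, as an engineer would, in place of code of your own. Each camera call takes 0.05 s, during which the arm holds its last target. There are 200 camera calls.

TASK

The white carton standing on the bench has to be checked lying down on the inspection rest, the matted stainless plate beside it, with its labelled face on top. It is too big to grip, so slide it upright until its foot meets the front edge of the rest, tip it over that edge onto the mat with a push high on the labelled face, steadying it past the balance point so that it comes down slowly and does not drop or slam, and then push it along the mat until its lid end lies flush against the rear upstand, and let go. Press gently so as not to dent it, and do not touch the lamp or move the jar, the tub or the roll of tape.

Things in the scene. Friction and masses are not known exactly. Their poses are not given: they have to be found in the camera images.
- carton: plain white carton, 100 deep (its x) by 120 wide (y) by 130 mm high (z), 0.45 to 0.78 kg, evenly filled; friction on the bench 0.48 to 0.72. Origin: centre of its underside as it stands at first. x points from the labelled face (x = -50 mm, blank grey-edged label, the face away from the rest at first) to the opposite face, z to its lid. Lying as asked, x points straight down and z along the rest's x
- rest: fixed stainless plate with a grey non-slip mat (friction 0.72 to 1.08): a flat deck 8 mm above the bench, 240 mm wide (its y), 165 mm long (its x) from its square front edge, an upright 8 mm step that is the stop, to a steel rear upstand 55 mm high (inner face at x = 165 mm). Origin: centre of the front edge, at bench level; x points from front edge to upstand (roughly to the robot's left), z up
- carton_foot (a point): middle of the carton's lower edge on the side away from the label (carton x = 50, y = 0, z = 0 mm): the edge that meets the rest's front edge
- carton_lid (a point): centre of the carton's lid (carton x = 0, y = 0, z = 130 mm), which ends against the upstand
- lamp: bystander: white bench magnifier with a disc base 150 mm across, a gooseneck and a ring head 330 mm up that is swung away to the left; fixed. Origin: centre of the underside of its base
- jar: bystander: clear jar with a white cap, 72 mm across, 100 mm high. Origin: centre of its underside
- tub: bystander: open white tub of moulded washers, 150 by 110 mm, 60 mm high. Origin: centre of its underside
- tape: bystander: roll of paper tape lying flat, 100 mm across, 25 mm high. Origin: centre of its underside
Mind the look-alikes: they are no part of the job. Of the things that look like the carton, take the one that is farthest to the robot's right at the start.

How it is judged:
By the outcome, as a careful person would: the job done as asked, in the order asked, and still so for the second after the job is handed in, with the robot touching nothing.
It also fails if it takes over 72 s, if anything falls off the work surface, if the arm or the gripper's body presses on something with over 40 N, if the wrist force passes 120 N, or if a joint passes its speed limit or range.

## Working session

There is one attempt and no reset: what is moved stays moved. The work goes in short steps, Python scripts to look and compute and a tool call to move; the robot and the scene stay as the last step left them, time stands still between calls to the robot, and variables do not carry over. Pictures are saved under pics/ and viewed, at most 10 in all, crops included, and the job is handed in when it is done.

Besides the shell and the picture viewer there is one more tool, called after "Emit:" as name(argument=value, ...) on one line, values as JSON. apply_moves: Moves the arm, as the interface text tells. Its arguments: {"type":"object","properties":{"steps":{"type":"array"}},"required":["steps"]}

```bash
mkdir -p pics; ls; cat > h.py <<'E'
import numpy as np,cv2
from workcell import bot,camera,get_calibration
def cal(n):
    c=get_calibration(n);R=cv2.Rodrigues(np.array(c['rvec'],float))[0];t=np.array(c['tvec'],float).ravel()
    f=210/np.tan(np.radians(c['fov_y'])/2);return f,c['cx'],c['cy'],R,t
def cloud(n,d):
    f,cx,cy,R,t=cal(n);v,u=np.mgrid[:420,:560]
    p=np.stack([(u-cx)/f*d,(v-cy)/f*d,d],-1);return (p-t)@R
def ray(n,u,v,z):
    f,cx,cy,R,t=cal(n);o=-R.T@t;r=R.T@np.array([(u-cx)/f,(v-cy)/f,1]);return o+r*(z-o[2])/r[2]
def proj(n,P):
    f,cx,cy,R,t=cal(n);q=R@np.array(P,float)+t;return q[:2]/q[2]*f+[cx,cy]
E
python3 - <<'E'
from h import *
print(bot.get_obs())
ims=[]
for n in['scene','side']:
    p,d=camera(n);np.savez('pics/'+n+'0',p=p,d=d);cv2.imwrite(f'pics/{n}0.png',p[...,::-1]);print(n,get_calibration(n))
E
```

```text
pics
{'clock': 0.0, 'joint_pos': array([-1.20199369e+00,  2.41431420e-01,  3.71201690e-03,  1.33515220e+00,
       -2.80005404e-05,  1.57079311e+00]), 'joint_vel': array([ 1.94722221e-03,  3.31776665e-05,  2.07837908e-04, -5.75756343e-04,
       -8.61494399e-04, -2.46838701e-03]), 'tau': array([ 4.13234156e-04, -3.72318435e+01,  2.52406597e+01,  1.69592845e-02,
       -1.35096388e-04, -8.45767147e-06]), 'eef_pos': array([ 0.18003142, -0.46583802,  0.24739902]), 'tool_rot': array([ 9.83045373e-01,  1.83359531e-01, -2.04020443e-04, -1.01747887e-03]), 'ft_force': array([-0.36440481,  0.23304718,  0.51484053]), 'ft_torque': array([-0.00035964, -0.05329965, -0.01780793]), 'grasp_force': 0.0, 'grip_width': 0.0856679223771032}
scene {'fov_y': 50.09333638329029, 'cx': 283.70162287063323, 'cy': 204.03611359329247, 'rvec': array([ 1.69422194,  1.74080715, -0.81629141]), 'tvec': array([ 0.00596993, -0.2800088 ,  1.99612623])}
side {'fov_y': 57.99281365963713, 'cx': 281.89246459645045, 'cy': 206.32786036785885, 'rvec': array([ 0.85514742, -2.64061326,  0.90910608]), 'tvec': array([0.43192629, 0.32428482, 0.76979326])}
```

View pics/scene0.png

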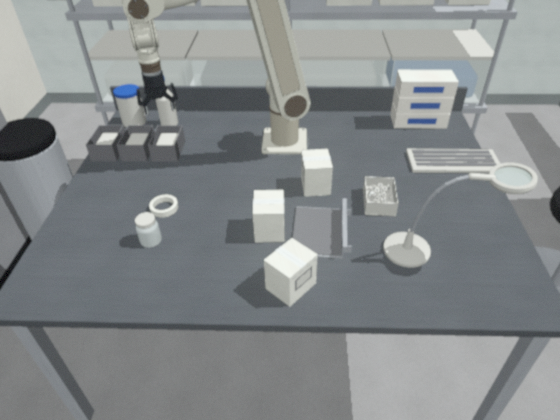

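View pics/side0.png

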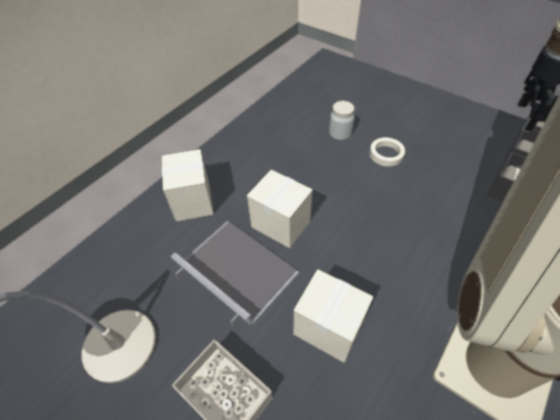

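The scene shows three white cartons at scene px (268,216), (316,172) and (290,272), the last with its label in view. In the side view they are at (280,207), (333,315) and (187,185). Robot's right is scene-left, so the target is (268,216), standing before the open edge of the rest at (320,230). The jar is at (148,230) and the tape at (163,206).

```bash
python3 - <<'E'
from h import *
D={n:np.load(f'pics/{n}0.npz') for n in['scene','side']}
for n in D:
    p,d=D[n]['p'],D[n]['d'];C=cloud(n,d);ok=d>0
    print(n,'bench z',np.median(C[...,2][ok&(abs(C[...,2])<.02)]))
    for lo,hi,tag in[(.122,.140,'cartontop'),(.09,.108,'jar'),(.02,.03,'tape'),(.045,.065,'upst/tub'),(.005,.0115,'deck')]:
        m=(ok&(C[...,2]>lo)&(C[...,2]<hi)&(C[...,0]>.1)&(C[...,0]<.9)&(abs(C[...,1])<.6)).astype(np.uint8)
        k,l,s,c=cv2.connectedComponentsWithStats(m)
        for i in range(1,k):
            if s[i,4]<(80 if tag!='deck' else 500):continue
            P=C[l==i];r=cv2.minAreaRect((P[:,:2]*1000).astype(np.float32))
            print(tag,c[i].round(),s[i,4],'z',P[:,2].mean().round(4),'ctr',np.round(r[0],1),'size',np.round(r[1],1),'ang',round(r[2],1))
p=D['side']['p'][90:330,140:390];q=D['scene']['p'][120:310,60:420]
a=cv2.resize(p[...,::-1],None,fx=1.6,fy=1.6,interpolation=2);b=cv2.resize(q[...,::-1],None,fx=1.15,fy=1.15,interpolation=2)
o=np.zeros((600,800,3),np.uint8);o[:a.shape[0],:a.shape[1]]=a[:600,:800];
o[380:380+b.shape[0],385:385+b.shape[1]]=b[:220,:415];cv2.imwrite('pics/crop.png',o)
E
```

```text
scene bench z -0.0009833441348400674
cartontop [316. 160.] 543 z 0.128 ctr [320.2 127.1] size [134.7 100.8] ang 6.3
cartontop [268. 203.] 748 z 0.1288 ctr [571.1 -35.9] size [128.8  99.9] ang 4.8
cartontop [290. 258.] 1145 z 0.1289 ctr [814.9  42.9] size [103.2 126.2] ang 49.5
jar [316. 173.] 128 z 0.0989 ctr [347.8 102.7] size [154.9  76.2] ang 47.6
jar [145. 220.] 238 z 0.0984 ctr [ 628.4 -439.5] size [65.9 62.5] ang 31.6
jar [268. 220.] 124 z 0.0992 ctr [627.9 -34.1] size [11.  97.7] ang 2.6
jar [290. 274.] 216 z 0.0989 ctr [852.8  48.1] size [ 77.5 153.7] ang 9.0
tape [162. 204.] 180 z 0.0241 ctr [ 462.4 -433.2] size [ 98.1 103.5] ang 73.8
tape [291. 291.] 110 z 0.0249 ctr [853.4  51.8] size [ 71.3 148.4] ang 11.8
upst/tub [164. 150.] 130 z 0.0547 ctr [ 158.4 -487.6] size [ 60.6 124.6] ang 30.7
upst/tub [380. 192.] 266 z 0.0528 ctr [411.6 360.1] size [111.4 162.5] ang 86.7
upst/tub [316. 184.] 118 z 0.055 ctr [377.6 126.5] size [103.6  39.4] ang 78.9
upst/tub [344. 224.] 242 z 0.0529 ctr [580.5 216.7] size [ 17.2 241.9] ang 86.4
upst/tub [148. 234.] 101 z 0.0546 ctr [ 647.7 -430.
[... 1528 characters left out ...]
511. 173.] 142 z 0.0475 ctr [ 132.9 -512.1] size [28.5 55.9] ang 0.1
upst/tub [502. 184.] 105 z 0.0549 ctr [ 144.7 -448. ] size [20.6 45.5] ang 62.6
upst/tub [190. 204.] 200 z 0.0548 ctr [766.8  84.5] size [100.3  12.1] ang 53.4
upst/tub [280. 224.] 272 z 0.055 ctr [540.1  -4.9] size [154.7  77.8] ang 42.1
upst/tub [210. 287.] 668 z 0.0534 ctr [575.7 220.5] size [ 17.8 240.6] ang 86.3
upst/tub [321. 340.] 205 z 0.0552 ctr [310.2 180.6] size [119.5   6.5] ang 8.4
upst/tub [113. 339.] 89 z 0.0547 ctr [649.5 423. ] size [25.3 15.3] ang 89.5
upst/tub [219. 377.] 599 z 0.0553 ctr [408.5 363.8] size [110.  150.7] ang 86.8
deck [240. 268.] 4425 z 0.0068 ctr [569.4 129.3] size [158.2 239.8] ang 86.2
```

View pics/crop.png

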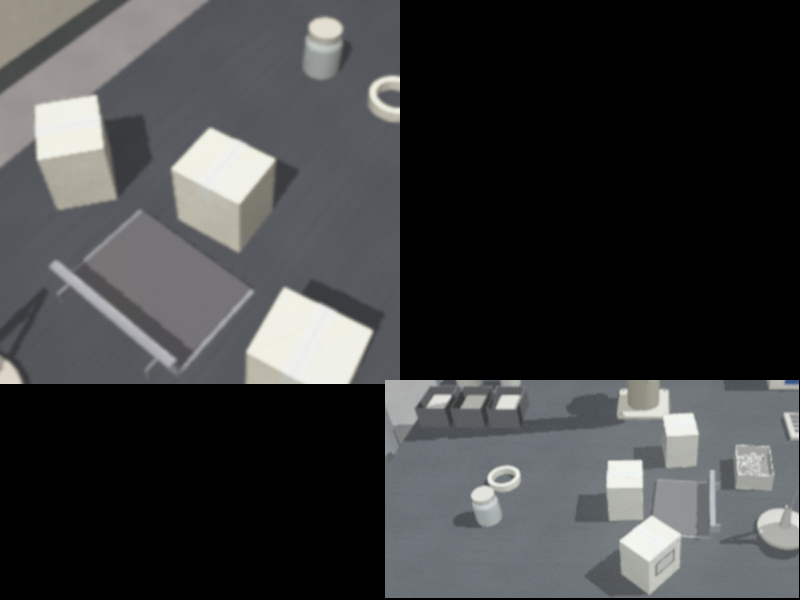

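Confirmed: the target is the carton at crop (225,190), the farthest to the robot's right. The taped carton at (75,150) and the one at (310,335) are look-alikes. Measured top height is 128 to 129 mm with a 100 x 120 footprint, which fits. Next I plan in the rest frame.

```bash
cat > plan.py <<'E'
import numpy as np
from scipy.spatial.transform import Rotation as Ro
from scipy.linalg import expm,logm
from workcell import bot
a=np.radians(86.35)
X=np.array([np.cos(a),np.sin(a),0]);Z=np.array([0,0,1.]);Y=np.cross(Z,X);O=np.array([.5667,.048,0])
W=np.stack([X,Y,Z],1)
def pose(rx,ry,rz,tilt,roll=0,off=.004,yaw=0):
    "tip centre at rest (rx,ry,rz); tool z leans tilt deg towards +rest x; roll about tool z; 0 => tool y = -rest y"
    t=np.radians(tilt);z=np.array([np.sin(t),0,-np.cos(t)]);y=np.array([0,-1.,0]);
    R=W@Ro.from_euler('z',yaw,degrees=True).as_matrix()@np.stack([np.cross(y,z),y,z],1)@Ro.from_euler('z',roll,degrees=True).as_matrix()
    T=np.eye(4);T[:3,:3]=R;T[:3,3]=O+W@[rx,ry,rz]-off*R[:,2];return T
def cur(s=True):
    o=bot.get_obs();T=np.eye(4);T[:3,:3]=Ro.from_quat(o['tool_rot']).as_matrix();T[:3,3]=o['eef_pos']
    if s:print('t',round(o['clock'],2),'q',o['joint_pos'].round(2),'F',o['ft_force'].round(1),'w',round(o['grip_width'],4))
    return T
def rest(T,off=.004):return (W.T@(T[:3,3]+off*T[:3,2]-O)).round(4)
def row(A,B,n):
    M=np.real(expm(np.real(logm(np.linalg.inv(A)@B))/n))
    return (M[:3,3]/.2).round(3).tolist(),(Ro.from_matrix(M[:3,:3]).as_rotvec()/np.pi).round(3).tolist()
E
python3 - <<'E'
from plan import *
A=cur();print(rest(A))
B=pose(-.200,-.004,.15,45,yaw=7);C=pose(-.150,-.004,.036,45,yaw=7)
print(row(A,B,16),row(B,C,8))
from h import ray;print('lamp head',ray('scene',513,178,.33),ray('scene',440,195,.3))
E
```

```text
t 0.1 q [-1.2   0.24  0.    1.34  0.    1.57] F [ 0.2 -0.6 -0.6] w 0.0853
[-0.5375  0.3532  0.2435]
([0.141, 0.048, 0.083], [0.01, 0.013, -0.024]) ([-0.028, 0.004, 0.072], [0.0, 0.0, 0.0])
lamp head [0.69505675 0.65124784 0.33      ] [0.73500709 0.45080886 0.3       ]
```

Emit:
apply_moves(steps=[[[0.141, 0.048, 0.083], [0.01, 0.013, -0.024], 1], [[0.141, 0.048, 0.083], [0.01, 0.013, -0.024], 1], [[0.141, 0.048, 0.083], [0.01, 0.013, -0.024], 1], [[0.141, 0.048, 0.083], [0.01, 0.013, -0.024], 1], [[0.141, 0.048, 0.083], [0.01, 0.013, -0.024], 1], [[0.141, 0.048, 0.083], [0.01, 0.013, -0.024], 1], [[0.141, 0.048, 0.083], [0.01, 0.013, -0.024], 1], [[0.141, 0.048, 0.083], [0.01, 0.013, -0.024], 1]])

```text
clock: 0.77
eef_pos: [0.4119, -0.3766, 0.1465]
tool_rot: [0.863, 0.462, 0.135, -0.152]
ft_force: [0.4, -0.4, 0.2]
grip_width: 0.0855
grasp_force: 0.0
```

Emit:
apply_moves(steps=[[[0.141, 0.048, 0.083], [0.01, 0.013, -0.024], 1], [[0.141, 0.048, 0.083], [0.01, 0.013, -0.024], 1], [[0.141, 0.048, 0.083], [0.01, 0.013, -0.024], 1], [[0.141, 0.048, 0.083], [0.01, 0.013, -0.024], 1], [[0.141, 0.048, 0.083], [0.01, 0.013, -0.024], 1], [[0.141, 0.048, 0.083], [0.01, 0.013, -0.024], 1], [[0.141, 0.048, 0.083], [0.01, 0.013, -0.024], 1], [[0.141, 0.048, 0.083], [0.01, 0.013, -0.024], 1]])

```text
clock: 1.43
eef_pos: [0.554, -0.1503, 0.1465]
tool_rot: [0.63, 0.679, 0.252, -0.282]
ft_force: [0.3, -1.3, 0.1]
grip_width: 0.0855
grasp_force: 0.0
```

```bash
python3 - <<'E'
from plan import *
A=cur();print(rest(A),A[:3,:3].round(2).tolist())
C=pose(-.155,-.004,.036,45,yaw=7)
print(row(A,C,8))
E
```

```text
t 1.43 q [-0.55  0.81  0.42  1.71  0.59  0.78] F [ 0.3 -1.3  0.1] w 0.0855
[-0.196   0.0005  0.1436] [[-0.05, 1.0, -0.07], [0.71, 0.08, 0.7], [0.7, -0.01, -0.71]]
([-0.029, 0.007, 0.065], [-0.001, 0.0, 0.0])
```

Emit:
apply_moves(steps=[[[-0.029, 0.007, 0.065], [-0.001, 0, 0], 1], [[-0.029, 0.007, 0.065], [-0.001, 0, 0], 1], [[-0.029, 0.007, 0.065], [-0.001, 0, 0], 1], [[-0.029, 0.007, 0.065], [-0.001, 0, 0], 1], [[-0.029, 0.007, 0.065], [-0.001, 0, 0], 1], [[-0.029, 0.007, 0.065], [-0.001, 0, 0], 1], [[-0.029, 0.007, 0.065], [-0.001, 0, 0], 1], [[-0.029, 0.007, 0.065], [-0.001, 0, 0], 1]])

```text
clock: 2.1
eef_pos: [0.5612, -0.1115, 0.0394]
tool_rot: [0.635, 0.675, 0.26, -0.273]
ft_force: [0.5, 0.3, 0.7]
grip_width: 0.0855
grasp_force: 0.0
```

```bash
python3 - <<'E'
from plan import *
A=cur();print(rest(A))
B=pose(-.130,-.004,.036,45,yaw=6);C=pose(-.115,-.004,.036,45,yaw=0)
print(row(A,B,8),row(B,C,8))
E
```

```text
t 2.1 q [-0.5   0.87  0.24  1.41  0.64  0.85] F [0.5 0.3 0.7] w 0.0855
[-0.1567 -0.0044  0.0365]
([0.012, 0.002, 0.012], [-0.0, 0.001, 0.001]) ([0.007, 0.0, 0.007], [-0.003, 0.0, 0.003])
```

Emit:
apply_moves(steps=[[[0.012, 0.002, 0.012], [0, 0, 0], 1], [[0.012, 0.002, 0.012], [0, 0, 0], 1], [[0.012, 0.002, 0.012], [0, 0, 0], 1], [[0.012, 0.002, 0.012], [0, 0, 0], 1], [[0.012, 0.002, 0.012], [0, 0, 0], 1], [[0.012, 0.002, 0.012], [0, 0, 0], 1], [[0.012, 0.002, 0.012], [0, 0, 0], 1], [[0.012, 0.002, 0.012], [0, 0, 0], 1]])

```text
clock: 2.77
eef_pos: [0.5639, -0.0857, 0.0411]
tool_rot: [0.635, 0.675, 0.26, -0.271]
ft_force: [-0.9, -4.8, 2.9]
grip_width: 0.0856
grasp_force: 2.8
```

Emit:
apply_moves(steps=[[[0.007, 0, 0.007], [-0.003, 0, 0.003], 1], [[0.007, 0, 0.007], [-0.003, 0, 0.003], 1], [[0.007, 0, 0.007], [-0.003, 0, 0.003], 1], [[0.007, 0, 0.007], [-0.003, 0, 0.003], 1], [[0.007, 0, 0.007], [-0.003, 0, 0.003], 1], [[0.007, 0, 0.007], [-0.003, 0, 0.003], 1], [[0.007, 0, 0.007], [-0.003, 0, 0.003], 1], [[0.007, 0, 0.007], [-0.003, 0, 0.003], 1]])

```text
clock: 3.43
eef_pos: [0.5627, -0.0695, 0.0407]
tool_rot: [0.67, 0.64, 0.274, -0.257]
ft_force: [-2.4, -5.6, 4.2]
grip_width: 0.0854
grasp_force: 2.8
```

```bash
cat > look.py <<'E'
from h import *;from plan import *
import sys
A=cur();print('rest',rest(A))
R=[]
for n in['scene','side']:
    p,d=camera(n);cv2.imwrite(f'pics/{n}{sys.argv[1]}.png',p[...,::-1]);C=(cloud(n,d)-O)@W;hsv=cv2.cvtColor(p,cv2.COLOR_RGB2HSV)
    lo,hi=float(sys.argv[2]),float(sys.argv[3])
    m=((d>0)&(C[...,2]>lo)&(C[...,2]<hi)&(C[...,0]>-.25)&(C[...,0]<.16)&(abs(C[...,1])<.1)&(hsv[...,2]>120)).astype(np.uint8)
    k,l,s,c=cv2.connectedComponentsWithStats(m)
    for i in range(1,k):
        if s[i,4]<150:continue
        P=C[l==i];r=cv2.minAreaRect((P[:,:2]*1000).astype(np.float32));b=np.percentile(P,[1,99],axis=0)*1000
        print(n,'ctr',np.round(r[0],1),'size',np.round(r[1],1),'ang',round(r[2],1),'x',b[:,0].round(),'y',b[:,1].round(),'z',b[:,2].round(),s[i,4])
E
python3 look.py 1 .12 .14
```

```text
t 3.43 q [-0.45  0.78  0.07  1.22  0.7   1.03] F [-2.4 -5.6  4.2] w 0.0854
rest [-0.1148 -0.0035  0.0378]
scene ctr [-61.5 -12.9] size [100.6 126.6] ang 0.3 x [-111.  -12.] y [-73.  48.] z [121. 134.] 775
side ctr [-57.6  -7.2] size [102.4 121.7] ang 0.7 x [-107.   -7.] y [-66.  52.] z [121. 131.] 1791
```

Emit:
apply_moves(steps=[[[0.005, 0, 0.005], [0, 0, 0], 1], [[0.005, 0, 0.005], [0, 0, 0], 1], [[0.005, 0, 0.005], [0, 0, 0], 1], [[0.005, 0, 0.005], [0, 0, 0], 1], [[0.004, 0, 0.004], [0, 0, 0], 1], [[0.003, 0, 0.003], [0, 0, 0], 1], [[0.002, 0, 0.002], [0, 0, 0], 1], [[0.002, 0, 0.002], [0, 0, 0], 1]])

```text
clock: 4.2
eef_pos: [0.5641, -0.0609, 0.0406]
tool_rot: [0.67, 0.64, 0.275, -0.257]
ft_force: [-1.2, -6.4, 3.8]
grip_width: 0.0855
grasp_force: 2.9
```

```bash
python3 look.py 2 .12 .14
```

```text
t 4.2 q [-0.44  0.78  0.06  1.2   0.7   1.05] F [-1.2 -6.4  3.8] w 0.0855
rest [-0.106  -0.0043  0.0377]
scene ctr [-53.4 -12.4] size [100.6 127.5] ang 1.5 x [-102.   -3.] y [-74.  47.] z [121. 134.] 782
side ctr [-49.3  -8.2] size [102.1 121.8] ang 0.6 x [-98.   1.] y [-67.  52.] z [121. 131.] 1811
```

Emit:
apply_moves(steps=[[[0.002, 0, 0.002], [0, 0, 0], 1], [[0.002, 0, 0.002], [0, 0, 0], 1], [[0.002, 0, 0.002], [0, 0, 0], 1], [[0.002, 0, 0.002], [0, 0, 0], 1], [[0.002, 0, 0.002], [0, 0, 0], 1], [[0.002, 0, 0.002], [0, 0, 0], 1], [[0, 0, 0], [0, 0, 0], 1], [[0, 0, 0], [0, 0, 0], 1]])

```text
clock: 4.97
eef_pos: [0.5642, -0.0593, 0.0405]
tool_rot: [0.67, 0.64, 0.274, -0.256]
ft_force: [-3.0, -11.6, 4.7]
grip_width: 0.0855
grasp_force: 6.1
```

The force doubled to 11.6 N while the arm stopped moving, so the foot has met the rest edge. I'll back off and roll the gripper so that it straddles the top label/lid edge. One finger pushes the label and the other steadies the lid.

```bash
python3 - <<'E'
from plan import *
A=cur();B=pose(-.19,-.009,.165,45);C=pose(-.125,-.009,.157,45,roll=-90,off=.0137)
print(row(A,B,8),row(B,C,16),rest(A))
E
```

```text
t 4.97 q [-0.44  0.77  0.05  1.2   0.7   1.05] F [ -3.  -11.6   4.7] w 0.0855
([0.018, 0.003, -0.094], [-0.0, 0.001, 0.001]) ([0.01, 0.009, 0.013], [-0.0, 0.0, -0.031]) [-0.1045 -0.0043  0.0376]
```

Emit:
apply_moves(steps=[[[0.018, 0.003, -0.094], [0, 0, 0], 1], [[0.018, 0.003, -0.094], [0, 0.001, 0], 1], [[0.018, 0.003, -0.094], [0, 0.001, 0], 1], [[0.018, 0.003, -0.094], [0, 0.001, 0], 1], [[0.018, 0.003, -0.094], [0, 0.001, 0.001], 1], [[0.018, 0.003, -0.094], [0, 0.001, 0.001], 1], [[0.018, 0.003, -0.094], [0, 0.001, 0.001], 1], [[0.018, 0.003, -0.094], [0, 0.001, 0.001], 1]])

```text
clock: 5.63
eef_pos: [0.5635, -0.1418, 0.1677]
tool_rot: [0.67, 0.633, 0.28, -0.267]
ft_force: [-0.3, -0.9, -0.1]
grip_width: 0.0854
grasp_force: 0.0
```

Emit:
apply_moves(steps=[[[0.01, 0.009, 0.013], [0, 0, -0.031], 0.52], [[0.01, 0.009, 0.013], [0, 0, -0.031], 0.52], [[0.01, 0.009, 0.013], [0, 0, -0.031], 0.52], [[0.01, 0.009, 0.013], [0, 0, -0.031], 0.52], [[0.01, 0.009, 0.013], [0, 0, -0.031], 0.52], [[0.01, 0.009, 0.013], [0, 0, -0.031], 0.52], [[0.01, 0.009, 0.013], [0, 0, -0.031], 0.52], [[0.01, 0.009, 0.013], [0, 0, -0.031], 0.52]])

```text
clock: 6.3
eef_pos: [0.5732, -0.1132, 0.166]
tool_rot: [0.377, 0.841, 0.361, -0.14]
ft_force: [-0.4, 0.6, -0.1]
grip_width: 0.0447
grasp_force: 0.0
```

Emit:
apply_moves(steps=[[[0.01, 0.009, 0.013], [0, 0, -0.031], 0.52], [[0.01, 0.009, 0.013], [0, 0, -0.031], 0.52], [[0.01, 0.009, 0.013], [0, 0, -0.031], 0.52], [[0.01, 0.009, 0.013], [0, 0, -0.031], 0.52], [[0.01, 0.009, 0.013], [0, 0, -0.031], 0.52], [[0.01, 0.009, 0.013], [0, 0, -0.031], 0.52], [[0.01, 0.009, 0.013], [0, 0, -0.031], 0.52], [[0.01, 0.009, 0.013], [0, 0, -0.031], 0.52]])

```text
clock: 6.97
eef_pos: [0.5667, -0.0843, 0.1654]
tool_rot: [0.03, 0.921, 0.387, 0.008]
ft_force: [0.7, -0.2, -0.2]
grip_width: 0.0444
grasp_force: 0.0
```

```bash
python3 look.py 3 .12 .14; python3 - <<'E'
from plan import *
A=cur();print(rest(A,.0137));C=pose(-.085,-.009,.117,45,roll=-90,off=.0137);print(row(A,C,8))
E
```

```text
t 6.97 q [-0.48  0.68  0.23  1.52  0.71 -0.56] F [ 0.7 -0.2 -0.2] w 0.0444
rest [-0.1292 -0.0084  0.1626]
scene ctr [-51.1 -12. ] size [100.9 129.4] ang 0.0 x [-100.   -2.] y [-74.  48.] z [121. 133.] 779
side ctr [-47.8  -7.9] size [102.1 121.6] ang 0.6 x [-97.   2.] y [-67.  52.] z [121. 131.] 1824
t 7.07 q [-0.48  0.68  0.23  1.52  0.71 -0.56] F [0.1 0.4 0.2] w 0.0443
[-0.1221 -0.0081  0.1559]
([-0.001, -0.001, 0.034], [0.0, -0.0, -0.0])
```

View pics/side3.png

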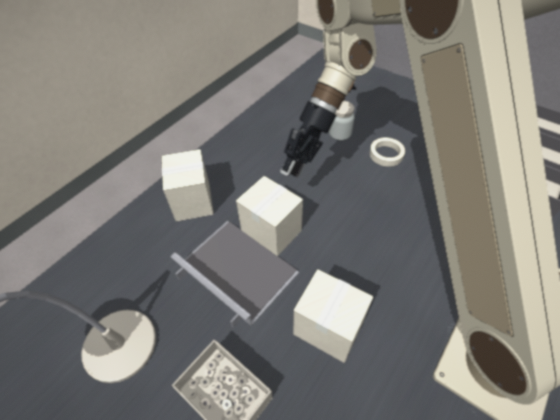

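The side view shows the carton at (270,215) with its foot on the rest edge, and the gripper at (300,150) poised behind its top label edge. Next I approach the corner.

Emit:
apply_moves(steps=[[[0, 0, 0.034], [0, 0, 0], 0.52], [[0, 0, 0.034], [0, 0, 0], 0.52], [[0, 0, 0.034], [0, 0, 0], 0.52], [[0, 0, 0.034], [0, 0, 0], 0.52], [[0, 0, 0.034], [0, 0, 0], 0.52], [[0, 0, 0.034], [0, 0, 0], 0.52], [[0, 0, 0.034], [0, 0, 0], 0.52], [[0, 0, 0.034], [0, 0, 0], 0.52]])

```text
clock: 7.73
eef_pos: [0.5688, -0.0459, 0.1269]
tool_rot: [0.032, 0.922, 0.387, 0.007]
ft_force: [0.3, -0.5, 0.8]
grip_width: 0.0445
grasp_force: 1.3
```

```bash
python3 - <<'E'
from plan import *
A=cur();M=rest(A,.0137);print(M)
# finger tips
for s in(-1,1):print(W.T@(A[:3,3]+.0137*A[:3,2]+s*.022*A[:3,1]-O))
def rot(A,deg,px,pz,n):
    P=np.eye(4);P[:3,3]=O+W@[px,0,pz];Rr=np.eye(4);Rr[:3,:3]=W@Ro.from_euler('y',deg,degrees=True).as_matrix()@W.T
    return row(A,P@Rr@np.linalg.inv(P)@A,n)
print('10deg/8 rows',rot(A,10,.0,.004,8))
C=pose(-.085+.003,-.009,.117,45,roll=-90,off=.0137);print(row(A,C,8))
E
```

```text
t 7.73 q [-0.42  0.68  0.12  1.36  0.73 -0.49] F [ 0.3 -0.5  0.8] w 0.0445
[-0.0838 -0.008   0.1174]
[-0.09924317 -0.00781563  0.10165546]
[-0.06841479 -0.00821584  0.13304735]
10deg/8 rows ([0.0, 0.017, 0.003], [0.007, -0.0, 0.0])
([-0.001, 0.001, 0.001], [0.0, -0.0, -0.0])
```

Emit:
apply_moves(steps=[[[0, 0.017, 0.003], [0.007, 0, 0], 0.52], [[0, 0.017, 0.003], [0.007, 0, 0], 0.52], [[0, 0.017, 0.003], [0.007, 0, 0], 0.52], [[0, 0.017, 0.003], [0.007, 0, 0], 0.52], [[0, 0.017, 0.003], [0.007, 0, 0], 0.52], [[0, 0.017, 0.003], [0.007, 0, 0], 0.52], [[0, 0.017, 0.003], [0.007, 0, 0], 0.52], [[0, 0.017, 0.003], [0.007, 0, 0], 0.52]])

```text
clock: 8.4
eef_pos: [0.5707, -0.0229, 0.1426]
tool_rot: [0.033, 0.952, 0.303, 0.005]
ft_force: [-2.0, -4.4, 2.4]
grip_width: 0.0447
grasp_force: 2.4
```

Emit:
apply_moves(steps=[[[0, 0.017, 0.003], [0.007, 0, 0], 0.52], [[0, 0.017, 0.003], [0.007, 0, 0], 0.52], [[0, 0.017, 0.003], [0.007, 0, 0], 0.52], [[0, 0.017, 0.003], [0.007, 0, 0], 0.52], [[0, 0.017, 0.003], [0.007, 0, 0], 0.52], [[0, 0.017, 0.003], [0.007, 0, 0], 0.52], [[0, 0.017, 0.003], [0.007, 0, 0], 0.52], [[0, 0.017, 0.003], [0.007, 0, 0], 0.52]])

```text
clock: 9.07
eef_pos: [0.5727, 0.0028, 0.1532]
tool_rot: [0.033, 0.975, 0.218, 0.002]
ft_force: [-3.0, -4.4, 7.9]
grip_width: 0.0448
grasp_force: 3.3
```

```bash
cat > st.py <<'E'
from plan import *
import sys
A=cur();print('M',rest(A,.0137),'tiltlean',np.degrees(np.arctan2((W.T@A[:3,2])[0],-(W.T@A[:3,2])[2])).round(1))
th=np.radians(45)-np.arctan2((W.T@A[:3,2])[0],-(W.T@A[:3,2])[2])
for px,pz in[(.0,.0),(.0,.008),(.002,.008)]: # tips in carton coords if rotated about pivot (50,pz)
    out=[]
    for s in(-1,1):
        q=W.T@(A[:3,3]+.0137*A[:3,2]+s*.022*A[:3,1]-O)-[px,0,pz]
        x,z=q[0],q[2];out.append([round((np.cos(th)*x-np.sin(th)*z)*1e3+50,1),round((np.sin(th)*x+np.cos(th)*z+pz)*1e3,1)])
    print('piv',px,pz,'A,B in carton',out)
E
python3 st.py; python3 - <<'E'
import sys
sys.path.insert(0,'.')
from h import *
for n in['scene','side']:
    p,d=camera(n);cv2.imwrite(f'pics/{n}4.png',p[...,::-1]);
a=cv2.imread('pics/scene4.png')[140:300,180:400];b=cv2.imread('pics/side4.png')[120:320,160:360]
cv2.imwrite('pics/c4.png',np.hstack([cv2.resize(a,(413,300)),cv2.resize(b,(300,300))]))
E
```

```text
t 9.07 q [-0.21  0.49  0.04  1.2   0.43 -0.16] F [-3.  -4.4  7.9] w 0.0448
M [-0.0389 -0.0087  0.1408] tiltlean 25.2
piv 0.0 0.0 A,B in carton [[np.float64(-49.8), np.float64(103.8)], [np.float64(-18.7), np.float64(134.9)]]
piv 0.0 0.008 A,B in carton [[np.float64(-47.1), np.float64(104.3)], [np.float64(-16.0), np.float64(135.4)]]
piv 0.002 0.008 A,B in carton [[np.float64(-49.0), np.float64(103.6)], [np.float64(-17.9), np.float64(134.7)]]
```

View pics/c4.png

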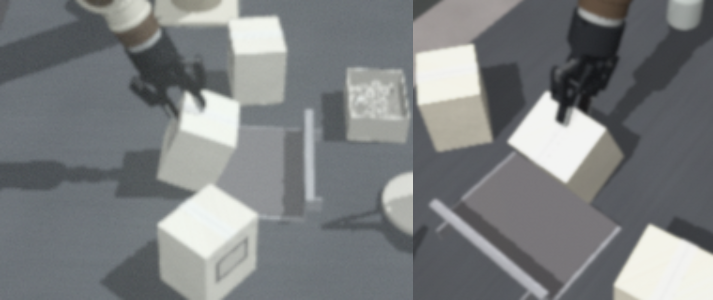

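The carton is tilted about 20° with both fingers straddling the edge at crop (185,95). The lid finger has about 4 mm of slack, so I tighten that a little as I continue.

Emit:
apply_moves(steps=[[[0, 0.016, 0.004], [0.007, 0, 0], 0.52], [[0, 0.016, 0.004], [0.007, 0, 0], 0.52], [[0, 0.016, 0.004], [0.007, 0, 0], 0.52], [[0, 0.016, 0.004], [0.007, 0, 0], 0.52], [[0, 0.016, 0.004], [0.007, 0, 0], 0.52], [[0, 0.016, 0.004], [0.007, 0, 0], 0.52], [[0, 0.016, 0.004], [0.007, 0, 0], 0.52], [[0, 0.016, 0.004], [0.007, 0, 0], 0.52]])

```text
clock: 9.83
eef_pos: [0.5753, 0.0287, 0.1568]
tool_rot: [0.033, 0.991, 0.132, 0.001]
ft_force: [-1.2, -3.1, 9.9]
grip_width: 0.0443
grasp_force: 4.1
```

```bash
python3 st.py
```

```text
t 9.83 q [-0.08  0.45  0.03  1.17  0.27 -0.02] F [-1.2 -3.1  9.9] w 0.0443
M [-0.0151 -0.0097  0.1436] tiltlean 15.2
piv 0.0 0.0 A,B in carton [[np.float64(-50.0), np.float64(101.5)], [np.float64(-18.9), np.float64(132.6)]]
piv 0.0 0.008 A,B in carton [[np.float64(-46.0), np.float64(102.6)], [np.float64(-14.9), np.float64(133.7)]]
piv 0.002 0.008 A,B in carton [[np.float64(-47.7), np.float64(101.6)], [np.float64(-16.6), np.float64(132.7)]]
```

Emit:
apply_moves(steps=[[[0, 0.016, 0.001], [0.007, 0, 0], 0.52], [[0, 0.016, 0.001], [0.007, 0, 0], 0.52], [[0, 0.016, 0.002], [0.007, 0, 0], 0.52], [[0, 0.016, 0.002], [0.007, 0, 0], 0.52], [[0, 0.016, 0.002], [0.007, 0, 0], 0.52], [[0, 0.016, 0.002], [0.007, 0, 0], 0.52], [[0, 0.016, 0.002], [0.007, 0, 0], 0.52], [[0, 0.016, 0.002], [0.007, 0, 0], 0.52]])

```text
clock: 10.5
eef_pos: [0.5752, 0.0551, 0.1562]
tool_rot: [0.032, 0.998, 0.045, -0.005]
ft_force: [-0.9, -0.1, 0.4]
grip_width: 0.0441
grasp_force: 0.0
```

```bash
python3 st.py
```

```text
t 10.5 q [0.05 0.45 0.06 1.18 0.09 0.12] F [-0.9 -0.1  0.4] w 0.0441
M [ 0.0088 -0.0079  0.1425] tiltlean 5.1
piv 0.0 0.0 A,B in carton [[np.float64(-50.2), np.float64(99.5)], [np.float64(-19.1), np.float64(130.6)]]
piv 0.0 0.008 A,B in carton [[np.float64(-45.1), np.float64(101.3)], [np.float64(-14.0), np.float64(132.4)]]
piv 0.002 0.008 A,B in carton [[np.float64(-46.6), np.float64(100.0)], [np.float64(-15.5), np.float64(131.2)]]
```

Emit:
apply_moves(steps=[[[0, 0.012, 0.002], [0.005, 0, 0], 0.52], [[0, 0.012, 0.002], [0.005, 0, 0], 0.52], [[0, 0.012, 0.002], [0.005, 0, 0], 0.52], [[0, 0.012, 0.002], [0.005, 0, 0], 0.52], [[0, 0.012, 0.002], [0.005, 0, 0], 0.52], [[0, 0.012, 0.002], [0.005, 0, 0], 0.52], [[0, 0.012, 0.002], [0.005, 0, 0], 0.52], [[0, 0.012, 0.002], [0.005, 0, 0], 0.52]])

```text
clock: 11.17
eef_pos: [0.577, 0.0739, 0.1543]
tool_rot: [0.032, 0.999, -0.018, -0.006]
ft_force: [-0.3, 1.5, -0.4]
grip_width: 0.0445
grasp_force: 0.2
```

```bash
python3 st.py;  python3 - <<'E'
import sys
sys.path.insert(0,'.')
from h import *
for n in['scene','side']:
    p,d=camera(n);cv2.imwrite(f'pics/{n}5.png',p[...,::-1]);
a=cv2.imread('pics/scene5.png')[140:300,180:400];b=cv2.imread('pics/side5.png')[120:320,160:360]
cv2.imwrite('pics/c5.png',np.hstack([cv2.resize(a,(413,300)),cv2.resize(b,(300,300))]))
E
```

```text
t 11.17 q [ 0.14  0.47  0.09  1.21 -0.03  0.21] F [-0.3  1.5 -0.4] w 0.0445
M [ 0.0261 -0.0085  0.1406] tiltlean -2.1
piv 0.0 0.0 A,B in carton [[np.float64(-50.8), np.float64(99.3)], [np.float64(-19.7), np.float64(130.4)]]
piv 0.0 0.008 A,B in carton [[np.float64(-44.9), np.float64(101.8)], [np.float64(-13.8), np.float64(133.0)]]
piv 0.002 0.008 A,B in carton [[np.float64(-46.3), np.float64(100.4)], [np.float64(-15.2), np.float64(131.5)]]
```

View pics/c5.png

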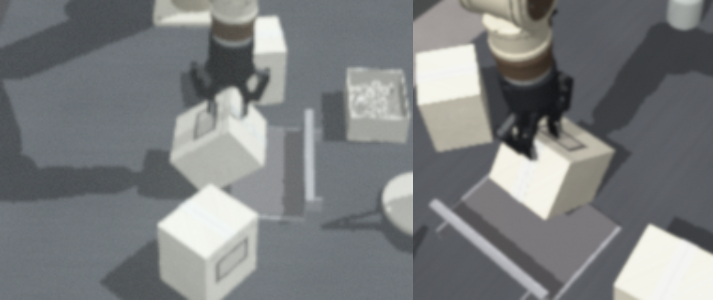

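The carton is at about 47° and the label is now seen from above at crop (205,122). The force sign has flipped, so the lid finger is holding it. I continue lowering slowly.

Emit:
apply_moves(steps=[[[0, 0.012, 0.002], [0.005, 0, 0], 0.52], [[0, 0.012, 0.002], [0.005, 0, 0], 0.52], [[0, 0.012, 0.002], [0.005, 0, 0], 0.52], [[0, 0.012, 0.002], [0.005, 0, 0], 0.52], [[0, 0.012, 0.002], [0.005, 0, 0], 0.52], [[0, 0.012, 0.002], [0.005, 0, 0], 0.52], [[0, 0.012, 0.002], [0.005, 0, 0], 0.52], [[0, 0.012, 0.002], [0.005, 0, 0], 0.52]])

```text
clock: 11.93
eef_pos: [0.5782, 0.0928, 0.1493]
tool_rot: [0.032, 0.996, -0.081, -0.008]
ft_force: [0.5, 0.3, -0.2]
grip_width: 0.0445
grasp_force: 0.4
```

Emit:
apply_moves(steps=[[[0, 0.012, 0.002], [0.005, 0, 0], 0.52], [[0, 0.012, 0.002], [0.005, 0, 0], 0.52], [[0, 0.012, 0.002], [0.005, 0, 0], 0.52], [[0, 0.012, 0.002], [0.005, 0, 0], 0.52], [[0, 0.012, 0.002], [0.005, 0, 0], 0.52], [[0, 0.012, 0.002], [0.005, 0, 0], 0.52], [[0, 0.012, 0.002], [0.005, 0, 0], 0.52], [[0, 0.012, 0.002], [0.005, 0, 0], 0.52]])

```text
clock: 12.6
eef_pos: [0.5793, 0.1108, 0.1422]
tool_rot: [0.031, 0.989, -0.143, -0.01]
ft_force: [0.5, 1.5, -0.2]
grip_width: 0.0443
grasp_force: 0.8
```

```bash
python3 st.py
```

```text
t 12.6 q [ 0.32  0.57  0.18  1.31 -0.26  0.39] F [ 0.5  1.5 -0.2] w 0.0443
M [ 0.0596 -0.0084  0.129 ] tiltlean -16.5
piv 0.0 0.0 A,B in carton [[np.float64(-50.5), np.float64(98.4)], [np.float64(-19.4), np.float64(129.5)]]
piv 0.0 0.008 A,B in carton [[np.float64(-43.5), np.float64(102.6)], [np.float64(-12.3), np.float64(133.7)]]
piv 0.002 0.008 A,B in carton [[np.float64(-44.4), np.float64(100.8)], [np.float64(-13.3), np.float64(132.0)]]
```

```bash
cat >> plan.py <<'E'
def rot(A,deg,px,pz,n):
    P=np.eye(4);P[:3,3]=O+W@[px,0,pz];Rr=np.eye(4);Rr[:3,:3]=W@Ro.from_euler('y',deg,degrees=True).as_matrix()@W.T
    B=P@Rr@np.linalg.inv(P)@A;return row(A,B,n),B
E
python3 - <<'E'
from plan import *
A=cur()
r,B=rot(A,28.5,.002,.008,32);print(r)
for s in(-1,1):print(W.T@(B[:3,3]+.0137*B[:3,2]+s*.022*B[:3,1]-O))
E
```

```text
t 12.6 q [ 0.32  0.57  0.18  1.31 -0.26  0.39] F [ 0.5  1.5 -0.2] w 0.0443
([-0.0, 0.011, 0.002], [0.005, 0.0, 0.0])
[ 0.09481219 -0.00847833  0.10244176]
[ 0.12593787 -0.00837367  0.07134223]
```

Emit:
apply_moves(steps=[[[0, 0.01, 0.001], [0.005, 0, 0], 0.52], [[0, 0.01, 0.001], [0.005, 0, 0], 0.52], [[0, 0.01, 0.001], [0.005, 0, 0], 0.52], [[0, 0.01, 0.001], [0.005, 0, 0], 0.52], [[0, 0.01, 0.001], [0.005, 0, 0], 0.52], [[0, 0.01, 0.001], [0.005, 0, 0], 0.52], [[0, 0.01, 0.001], [0.005, 0, 0], 0.52], [[0, 0.01, 0.001], [0.005, 0, 0], 0.52]])

```text
clock: 13.27
eef_pos: [0.5802, 0.1251, 0.1352]
tool_rot: [0.03, 0.978, -0.205, -0.012]
ft_force: [0.9, 1.9, -0.4]
grip_width: 0.0444
grasp_force: 0.7
```

Emit:
apply_moves(steps=[[[0, 0.01, 0.001], [0.005, 0, 0], 0.52], [[0, 0.01, 0.001], [0.005, 0, 0], 0.52], [[0, 0.01, 0.001], [0.005, 0, 0], 0.52], [[0, 0.01, 0.001], [0.005, 0, 0], 0.52], [[0, 0.01, 0.001], [0.005, 0, 0], 0.52], [[0, 0.01, 0.001], [0.005, 0, 0], 0.52], [[0, 0.01, 0.001], [0.005, 0, 0], 0.52], [[0, 0.01, 0.001], [0.005, 0, 0], 0.52]])

```text
clock: 13.93
eef_pos: [0.5809, 0.1387, 0.1266]
tool_rot: [0.03, 0.963, -0.266, -0.014]
ft_force: [0.8, 2.7, -0.7]
grip_width: 0.0442
grasp_force: 0.9
```

```bash
python3 st.py;  python3 - <<'E'
import sys
sys.path.insert(0,'.')
from h import *
for n in['scene','side']:
    p,d=camera(n);cv2.imwrite(f'pics/{n}6.png',p[...,::-1]);
a=cv2.imread('pics/scene6.png')[140:300,180:400];b=cv2.imread('pics/side6.png')[120:320,160:360]
cv2.imwrite('pics/c6.png',np.hstack([cv2.resize(a,(413,300)),cv2.resize(b,(300,300))]))
E
```

```text
t 13.93 q [ 0.45  0.72  0.32  1.47 -0.46  0.58] F [ 0.8  2.7 -0.7] w 0.0442
M [ 0.0844 -0.0083  0.1148] tiltlean -30.9
piv 0.0 0.0 A,B in carton [[np.float64(-56.3), np.float64(94.3)], [np.float64(-25.2), np.float64(125.4)]]
piv 0.0 0.008 A,B in carton [[np.float64(-48.6), np.float64(100.4)], [np.float64(-17.5), np.float64(131.5)]]
piv 0.002 0.008 A,B in carton [[np.float64(-49.1), np.float64(98.4)], [np.float64(-18.0), np.float64(129.5)]]
```

View pics/c6.png

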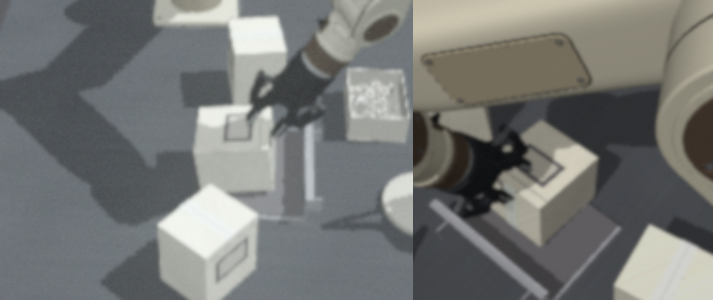

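It is lowering smoothly at about 76°, resting on the lid finger at crop (285,125). I continue to flat.

Emit:
apply_moves(steps=[[[0, 0.01, 0.001], [0.005, 0, 0], 0.52], [[0, 0.01, 0.001], [0.005, 0, 0], 0.52], [[0, 0.01, 0.001], [0.005, 0, 0], 0.52], [[0, 0.01, 0.001], [0.005, 0, 0], 0.52], [[0, 0.01, 0.001], [0.005, 0, 0], 0.52], [[0, 0.01, 0.001], [0.005, 0, 0], 0.52], [[0, 0.01, 0.001], [0.005, 0, 0], 0.52], [[0, 0.01, 0.001], [0.005, 0, 0], 0.52]])

```text
clock: 14.7
eef_pos: [0.5816, 0.1513, 0.1163]
tool_rot: [0.029, 0.945, -0.326, -0.016]
ft_force: [0.1, 3.1, 0.4]
grip_width: 0.0443
grasp_force: 1.9
```

Emit:
apply_moves(steps=[[[0, 0.01, 0.001], [0.005, 0, 0], 0.52], [[0, 0.01, 0.001], [0.005, 0, 0], 0.52], [[0, 0.01, 0.001], [0.005, 0, 0], 0.52], [[0, 0.01, 0.001], [0.005, 0, 0], 0.52], [[0, 0.01, 0.001], [0.005, 0, 0], 0.52], [[0, 0.01, 0.001], [0.005, 0, 0], 0.52], [[0, 0.01, 0.001], [0.005, 0, 0], 0.52], [[0, 0.01, 0.001], [0.005, 0, 0], 0.52]])

```text
clock: 15.37
eef_pos: [0.5821, 0.1617, 0.1045]
tool_rot: [0.028, 0.922, -0.385, -0.018]
ft_force: [-0.6, 0.7, -0.2]
grip_width: 0.0445
grasp_force: 0.0
```

```bash
python3 st.py;python3 look.py 7 .098 .13
```

```text
t 15.37 q [ 0.55  0.91  0.5   1.69 -0.61  0.78] F [-0.6  0.7 -0.2] w 0.0445
M [ 0.1047 -0.008   0.0949] tiltlean -45.3
piv 0.0 0.0 A,B in carton [[np.float64(-61.0), np.float64(88.6)], [np.float64(-29.9), np.float64(119.7)]]
piv 0.0 0.008 A,B in carton [[np.float64(-53.0), np.float64(96.6)], [np.float64(-21.9), np.float64(127.7)]]
piv 0.002 0.008 A,B in carton [[np.float64(-53.0), np.float64(94.6)], [np.float64(-21.9), np.float64(125.7)]]
t 15.37 q [ 0.55  0.91  0.5   1.69 -0.61  0.78] F [-0.6  0.7 -0.2] w 0.0445
rest [ 0.1116 -0.0081  0.1017]
scene ctr [ 46.8 -14.1] size [129.6 127.5] ang 0.2 x [-17. 110.] y [-74.  47.] z [100. 121.] 948
side ctr [93.8 25.5] size [43.5 55.9] ang 0.7 x [ 75. 115.] y [ 1. 52.] z [ 99. 109.] 296
```

```bash
python3 - <<'E'
from plan import *
A=cur();B=A.copy();B[:3,3]-=.056*A[:3,2]
C=pose(.04,-.012,.25,0,roll=-45,off=.008);D=pose(-.13,-.012,.15,45);E=pose(-.075,-.012,.037,45)
print(row(A,B,8),row(B,C,8),row(C,D,8),row(D,E,8))
print(rest(B))
E
```

```text
t 15.47 q [ 0.55  0.91  0.5   1.69 -0.61  0.78] F [ 0.1  0.1 -0.9] w 0.0446
([0.0, -0.0, -0.035], [0.0, 0.0, 0.0]) ([-0.034, -0.095, -0.035], [-0.03, 0.012, 0.03]) ([-0.118, -0.054, 0.026], [-0.012, 0.03, 0.03]) ([-0.026, 0.0, 0.074], [0.0, 0.0, 0.0])
[ 0.1518 -0.0082  0.1402]
```

Emit:
apply_moves(steps=[[[0, 0, -0.035], [0, 0, 0], 0.52], [[0, 0, -0.035], [0, 0, 0], 0.52], [[0, 0, -0.035], [0, 0, 0], 0.52], [[0, 0, -0.035], [0, 0, 0], 0.52], [[0, 0, -0.035], [0, 0, 0], 0.52], [[0, 0, -0.035], [0, 0, 0], 0.52], [[0, 0, -0.035], [0, 0, 0], 0.52], [[0, 0, -0.035], [0, 0, 0], 0.52]])

```text
clock: 16.13
eef_pos: [0.5852, 0.2021, 0.1449]
tool_rot: [0.028, 0.923, -0.384, -0.018]
ft_force: [0.2, -0.4, -0.4]
grip_width: 0.0447
grasp_force: 0.0
```

Emit:
apply_moves(steps=[[[-0.023, -0.063, -0.023], [-0.02, 0.008, 0.02], 1], [[-0.023, -0.063, -0.023], [-0.02, 0.008, 0.02], 1], [[-0.023, -0.063, -0.023], [-0.02, 0.008, 0.02], 1], [[-0.023, -0.063, -0.023], [-0.02, 0.008, 0.02], 1], [[-0.023, -0.063, -0.023], [-0.02, 0.008, 0.02], 1], [[-0.023, -0.063, -0.023], [-0.02, 0.008, 0.02], 1], [[-0.023, -0.063, -0.023], [-0.02, 0.008, 0.02], 1], [[-0.023, -0.063, -0.023], [-0.02, 0.008, 0.02], 1]])

```text
clock: 16.8
eef_pos: [0.5966, 0.1311, 0.2308]
tool_rot: [0.296, 0.946, -0.131, -0.006]
ft_force: [1.2, 0.5, -0.2]
grip_width: 0.085
grasp_force: 0.0
```

```bash
python3 look.py 8 .098 .125; python3 - <<'E'
from plan import *
A=cur(0);C=pose(-.13,-.012,.17,45);print(rest(A),row(A,C,16))
E
```

```text
t 16.8 q [ 0.31  0.61  0.48  1.61 -0.21  0.94] F [ 1.2  0.5 -0.2] w 0.085
rest [ 0.0839 -0.0243  0.2269]
scene ctr [ 46.7 -11.9] size [129.7 126.4] ang 0.3 x [-17. 110.] y [-73.  47.] z [ 99. 112.] 1017
side ctr [50.  -7.6] size [131.8 121.2] ang 0.2 x [-13. 115.] y [-66.  52.] z [100. 110.] 2641
[ 0.0808 -0.0249  0.2301] ([-0.063, -0.042, 0.003], [-0.012, 0.018, 0.018])
```

The carton lies flat: its top is at about 108 mm and it spans rest x -15 to 113, square within 0.3°. I now go behind its underside to push it.

Emit:
apply_moves(steps=[[[-0.063, -0.042, 0.003], [-0.012, 0.018, 0.018], 1], [[-0.063, -0.042, 0.003], [-0.012, 0.018, 0.018], 1], [[-0.063, -0.042, 0.003], [-0.012, 0.018, 0.018], 1], [[-0.063, -0.042, 0.003], [-0.012, 0.018, 0.018], 1], [[-0.063, -0.042, 0.003], [-0.012, 0.018, 0.018], 1], [[-0.063, -0.042, 0.003], [-0.012, 0.018, 0.018], 1], [[-0.063, -0.042, 0.003], [-0.012, 0.018, 0.018], 1], [[-0.063, -0.042, 0.003], [-0.012, 0.018, 0.018], 1]])

```text
clock: 17.57
eef_pos: [0.615, 0.0142, 0.224]
tool_rot: [0.517, 0.84, 0.08, -0.143]
ft_force: [0.6, -0.0, -0.1]
grip_width: 0.0852
grasp_force: 0.0
```

Emit:
apply_moves(steps=[[[-0.063, -0.042, 0.003], [-0.012, 0.018, 0.018], 1], [[-0.063, -0.042, 0.003], [-0.012, 0.018, 0.018], 1], [[-0.063, -0.042, 0.003], [-0.012, 0.018, 0.018], 1], [[-0.063, -0.042, 0.003], [-0.012, 0.018, 0.018], 1], [[-0.063, -0.042, 0.003], [-0.012, 0.018, 0.018], 1], [[-0.063, -0.042, 0.003], [-0.012, 0.018, 0.018], 1], [[-0.063, -0.042, 0.003], [-0.012, 0.018, 0.018], 1], [[-0.063, -0.042, 0.003], [-0.012, 0.018, 0.018], 1]])

```text
clock: 18.23
eef_pos: [0.5715, -0.0819, 0.1683]
tool_rot: [0.675, 0.63, 0.282, -0.262]
ft_force: [0.1, -0.2, 0.1]
grip_width: 0.0854
grasp_force: 0.0
```

```bash
python3 - <<'E'
from plan import *
A=cur();D=pose(-.065,-.010,.040,45);E=pose(.0,-.010,.040,45);print(rest(A),row(A,D,8),row(D,E,16))
E
```

```text
t 18.23 q [-0.47  0.67  0.22  1.5   0.71  1.03] F [ 0.1 -0.2  0.1] w 0.0854
[-0.1265 -0.0131  0.1655] ([-0.028, -0.002, 0.083], [0.0, -0.0, -0.0]) ([0.014, -0.0, 0.014], [0.0, 0.0, 0.0])
```

Emit:
apply_moves(steps=[[[-0.028, -0.002, 0.083], [0, 0, 0], 1], [[-0.028, -0.002, 0.083], [0, 0, 0], 1], [[-0.028, -0.002, 0.083], [0, 0, 0], 1], [[-0.028, -0.002, 0.083], [0, 0, 0], 1], [[-0.028, -0.002, 0.083], [0, 0, 0], 1], [[-0.028, -0.002, 0.083], [0, 0, 0], 1], [[-0.028, -0.002, 0.083], [0, 0, 0], 1], [[-0.028, -0.002, 0.083], [0, 0, 0], 1]])

```text
clock: 18.9
eef_pos: [0.5726, -0.018, 0.0422]
tool_rot: [0.674, 0.632, 0.28, -0.262]
ft_force: [-0.2, -0.3, -0.4]
grip_width: 0.0856
grasp_force: 0.0
```

Emit:
apply_moves(steps=[[[0.014, 0, 0.014], [0, 0, 0], 1], [[0.014, 0, 0.014], [0, 0, 0], 1], [[0.014, 0, 0.014], [0, 0, 0], 1], [[0.014, 0, 0.014], [0, 0, 0], 1], [[0.014, 0, 0.014], [0, 0, 0], 1], [[0.014, 0, 0.014], [0, 0, 0], 1], [[0.014, 0, 0.014], [0, 0, 0], 1], [[0.014, 0, 0.014], [0, 0, 0], 1]])

```text
clock: 19.57
eef_pos: [0.5751, 0.0125, 0.0441]
tool_rot: [0.674, 0.631, 0.281, -0.261]
ft_force: [-0.6, -0.1, -0.2]
grip_width: 0.0855
grasp_force: 0.0
```

Emit:
apply_moves(steps=[[[0.01, 0, 0.01], [0, 0, 0], 1], [[0.01, 0, 0.01], [0, 0, 0], 1], [[0.01, 0, 0.01], [0, 0, 0], 1], [[0.01, 0, 0.01], [0, 0, 0], 1], [[0.01, 0, 0.01], [0, 0, 0], 1], [[0.01, 0, 0.01], [0, 0, 0], 1], [[0.01, 0, 0.01], [0, 0, 0], 1], [[0.01, 0, 0.01], [0, 0, 0], 1]])

```text
clock: 20.23
eef_pos: [0.5767, 0.0337, 0.0437]
tool_rot: [0.675, 0.631, 0.281, -0.26]
ft_force: [0.0, -5.3, 0.1]
grip_width: 0.0854
grasp_force: 2.6
```

```bash
python3 look.py 9 .098 .125
```

```text
t 20.23 q [-0.29  0.71 -0.06  1.01  0.76  1.26] F [ 0.  -5.3  0.1] w 0.0854
rest [-0.0108 -0.0109  0.0408]
scene ctr [ 56.4 -13.9] size [129.8 128.7] ang 0.5 x [ -6. 121.] y [-74.  48.] z [ 99. 112.] 1017
side ctr [61.4 -8.3] size [122.7 131.7] ang 89.1 x [ -2. 126.] y [-67.  51.] z [100. 109.] 2684
```

Emit:
apply_moves(steps=[[[0.01, 0, 0.01], [0, 0, 0], 1], [[0.01, 0, 0.01], [0, 0, 0], 1], [[0.01, 0, 0.01], [0, 0, 0], 1], [[0.01, 0, 0.01], [0, 0, 0], 1], [[0.01, 0, 0.01], [0, 0, 0], 1], [[0.01, 0, 0.01], [0, 0, 0], 1], [[0.01, 0, 0.01], [0, 0, 0], 1], [[0.01, 0, 0.01], [0, 0, 0], 1]])

```text
clock: 21.0
eef_pos: [0.5782, 0.0566, 0.0437]
tool_rot: [0.675, 0.631, 0.281, -0.26]
ft_force: [0.1, -6.0, 1.4]
grip_width: 0.0855
grasp_force: 2.6
```

Emit:
apply_moves(steps=[[[0.006, 0, 0.006], [0, 0, 0], 1], [[0.006, 0, 0.006], [0, 0, 0], 1], [[0.006, 0, 0.006], [0, 0, 0], 1], [[0.006, 0, 0.006], [0, 0, 0], 1], [[0.005, 0, 0.005], [0, 0, 0], 1], [[0.004, 0, 0.004], [0, 0, 0], 1], [[0.003, 0, 0.003], [0, 0, 0], 1], [[0.003, 0, 0.003], [0, 0, 0], 1]])

```text
clock: 21.67
eef_pos: [0.5785, 0.0686, 0.0437]
tool_rot: [0.674, 0.631, 0.281, -0.261]
ft_force: [-0.3, -4.5, -0.9]
grip_width: 0.0852
grasp_force: 2.1
```

```bash
python3 look.py 10 .098 .125
```

```text
t 21.67 q [-0.23  0.7  -0.1   0.94  0.77  1.34] F [-0.3 -4.5 -0.9] w 0.0852
rest [ 0.0242 -0.0105  0.0408]
scene ctr [ 92.1 -12.1] size [129.  130.4] ang 89.7 x [ 28. 157.] y [-74.  49.] z [100. 112.] 1023
side ctr [95.3 -8.1] size [121.2 129.3] ang 89.9 x [ 32. 159.] y [-67.  52.] z [101. 110.] 2786
```

Emit:
apply_moves(steps=[[[0.003, 0, 0.003], [0, 0, 0], 1], [[0.003, 0, 0.003], [0, 0, 0], 1], [[0.003, 0, 0.003], [0, 0, 0], 1], [[0.003, 0, 0.003], [0, 0, 0], 1], [[0.002, 0, 0.002], [0, 0, 0], 1], [[0.002, 0, 0.002], [0, 0, 0], 1], [[0, 0, 0], [0, 0, 0], 1], [[0, 0, 0], [0, 0, 0], 1]])

```text
clock: 22.43
eef_pos: [0.5788, 0.0732, 0.0437]
tool_rot: [0.674, 0.631, 0.281, -0.261]
ft_force: [0.4, -2.9, -2.3]
grip_width: 0.0854
grasp_force: 1.3
```

Emit:
apply_moves(steps=[[[0.002, 0, 0.002], [0, 0, 0], 1], [[0.002, 0, 0.002], [0, 0, 0], 1], [[0.002, 0, 0.002], [0, 0, 0], 1], [[0.002, 0, 0.002], [0, 0, 0], 1], [[0.002, 0, 0.002], [0, 0, 0], 1], [[0.002, 0, 0.002], [0, 0, 0], 1], [[0, 0, 0], [0, 0, 0], 1], [[0, 0, 0], [0, 0, 0], 1]])

```text
clock: 23.1
eef_pos: [0.5793, 0.0756, 0.0438]
tool_rot: [0.674, 0.631, 0.281, -0.26]
ft_force: [-1.2, -6.5, -0.8]
grip_width: 0.0853
grasp_force: 3.4
```

Emit:
apply_moves(steps=[[[0.002, 0, 0.002], [0, 0, 0], 1], [[0.002, 0, 0.002], [0, 0, 0], 1], [[0.002, 0, 0.002], [0, 0, 0], 1], [[0.002, 0, 0.002], [0, 0, 0], 1], [[0.002, 0, 0.002], [0, 0, 0], 1], [[0, 0, 0], [0, 0, 0], 1], [[0, 0, 0], [0, 0, 0], 1], [[0, 0, 0], [0, 0, 0], 1]])

```text
clock: 23.77
eef_pos: [0.5796, 0.0759, 0.0437]
tool_rot: [0.675, 0.631, 0.28, -0.259]
ft_force: [-3.9, -17.6, 2.9]
grip_width: 0.0857
grasp_force: 9.1
```

```bash
python3 look.py 11 .098 .125
```

```text
t 23.77 q [-0.22  0.69 -0.11  0.92  0.77  1.36] F [ -3.9 -17.6   2.9] w 0.0857
rest [ 0.0315 -0.0111  0.0409]
scene ctr [ 97.1 -12.6] size [125.8 125.3] ang 0.1 x [ 35. 160.] y [-73.  46.] z [ 99. 111.] 993
side ctr [98.5 -8.1] size [121.8 123.1] ang 89.9 x [ 39. 159.] y [-67.  51.] z [101. 109.] 2626
```

The push jumped to 17.6 N with no further motion and the carton is square at 0.1°, so its lid is flush on the upstand. I'll back away and look.

Emit:
apply_moves(steps=[[[-0.005, 0, -0.005], [0, 0, 0], 1], [[-0.015, 0, -0.015], [0, 0, 0], 1], [[-0.04, 0, -0.04], [0, 0, 0], 1], [[-0.06, 0, -0.06], [0, 0, 0], 1], [[-0.06, 0, -0.06], [0, 0, 0], 1], [[0.02, 0, -0.12], [0, 0, 0], 1], [[0.02, 0, -0.12], [0, 0, 0], 1], [[0.02, 0, -0.12], [0, 0, 0], 1]])

```text
clock: 24.53
eef_pos: [0.5728, -0.0135, 0.1041]
tool_rot: [0.674, 0.631, 0.282, -0.262]
ft_force: [0.5, 1.0, 0.5]
grip_width: 0.0856
grasp_force: 0.0
```

```bash
python3 look.py 12 .098 .125; python3 -c "
import cv2,numpy as np
a=cv2.imread('pics/scene12.png')[130:310,100:430];b=cv2.imread('pics/side12.png')[60:420,120:440]
cv2.imwrite('pics/c12.png',np.hstack([cv2.resize(a,None,fx=1.35,fy=2*.675),np.zeros((243,2,3),np.uint8)]) if 0 else np.vstack([cv2.resize(a,(440,240)),cv2.resize(b,(320,360))[:,:320].copy() if 0 else cv2.copyMakeBorder(cv2.resize(b,(320,360)),0,0,0,120,0)]))"
```

```text
t 24.53 q [-0.37  0.67  0.04  1.23  0.75  1.15] F [0.5 1.  0.5] w 0.0856
rest [-0.0581 -0.01    0.1013]
scene ctr [ 97.  -12.6] size [127.2 125.8] ang 89.9 x [ 35. 160.] y [-74.  47.] z [ 99. 112.] 994
side ctr [98.5 -8.6] size [123.  121.7] ang 0.0 x [ 39. 159.] y [-67.  51.] z [100. 109.] 2646
```

View pics/c12.png

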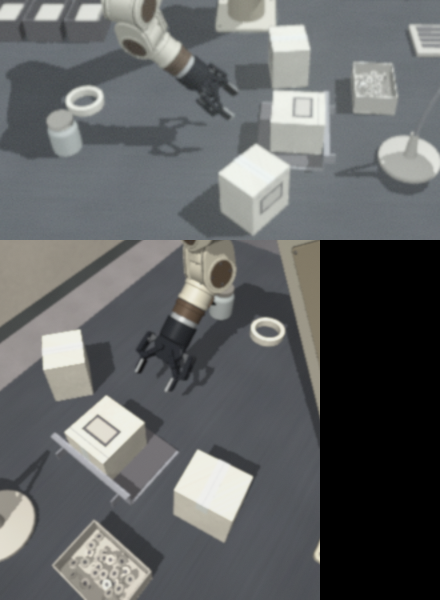

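The carton lies label up at crop (300,120) and (105,435), with its lid against the upstand. The gripper is clear and the other things have not moved. Handing in.

```bash
python3 -c "from workcell import bot;print(bot.job_done())"
```

```text
the job is handed in; nothing more can be done
None
```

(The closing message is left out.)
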